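# Stack a nose-heavy bottle caddy into the corner sockets of a filled tray

### The job

Stack the blue bottle caddy on top of the blue tray of small bottles, lengthwise along it, so that all four of its feet have dropped fully into the tray's corner sockets and it sits down level, then let go. Ease it in by feel: no knocks or hard pressing between the two, because both hold glass, keep the caddy from tipping far over, and do not shove the lower tray along the counter. Leave the loose bottle, the beaker and the jar where they stand.

Things in the scene. Friction and masses are not known exactly. Their poses are not given: they have to be found in the camera images.
- caddy_mid (a point): The caddy (loose, 0.35 to 0.6 kg): blue plastic tray 160 mm long (its x), 130 mm wide (its y), wall tops 60 mm above its foot tips, with a steel wire A-frame on each long side (y = +/-61 mm) up to a black grip rod across the middle. Point on its centre line, 85 mm above the foot tips; z up. It stands on the counter on its feet, x axis within 0.5 rad of the robot's x.
- caddy_foot (a point): Centre of the tip of the caddy's foot (lug) at its +x, +y corner. Four such feet, at x = +/-66 mm, y = +/-51 mm, reach 12 mm below the caddy's flat underside; 15 mm square, stepped in to 12.5 mm square over the last 4 mm.
- caddy_load (a point): Middle of the two filled brown glass bottles fixed at the caddy's +x end (47 mm from its middle; two empty white ones are at the -x end; tops 105 mm above the foot tips). How full they are is unknown: hung by the rod, the caddy settles with the +x end drooping by some 2 to 10 degrees, which also swings its feet 6 to 29 mm towards its -x end.
- rod_mid (a point): Middle of the caddy's black round grip rod, 16 mm across, 112 mm long, along the caddy's y axis, 167 mm above the foot tips, right above the caddy's middle. The rod turns almost freely in the wire frames, so the caddy swings about it like a damped pendulum when the rod is held, settling in about a second. Only the point matters, not its rotation.
- tray_top (a point): The lower tray (loose, 2.4 kg with its small brown bottles): blue plastic, 157 mm long (its x), 127 mm wide, 75 mm high. Point at the centre of its top, 75 mm above the counter; z up. Flat rails 18 mm wide run along both long sides between the corner posts (centred at y = +/-54 mm), level with the post tops. Its bottles end 15 mm below the top. x axis within 0.4 rad of the robot's x.
- tray_socket (a point): Centre of the mouth of the tray's socket at its +x, +y corner. Four such sockets, in the post tops at x = +/-66 mm, y = +/-51 mm, are 18 mm square, 13.5 mm deep, walls 3.5 mm, sharp edges. Seated, the caddy's underside rests on the post tops, feet 12 mm deep, caddy_mid 73 mm above tray_top. The caddy fits either way round.
- amber: Loose brown glass bottle, 52 mm across and 100 mm tall, standing on the counter; origin at the centre of its base. A bystander.
- beaker: Loose clear glass beaker, 56 mm across and 70 mm tall, standing on the counter; origin at the centre of its base. A bystander.
- jar: Loose white plastic jar with a blue cap, 52 mm across and 50 mm tall, standing on the counter; origin at the centre of its base. A bystander.

How it is judged (in metres and radians):
At the end, for the whole second after the job is handed in: The caddy sits on the tray with all four feet down in the sockets: its middle within 4 mm of the tray's centre along and across, seated to within 2.5 mm of its full depth, level within 2 degrees, lined up with the tray within 3.4 degrees, and at rest (x of caddy_mid in the frame of tray_top between -0.004 and 0.004 m and y of caddy_mid in the frame of tray_top between -0.004 and 0.004 m and z of caddy_mid in the frame of tray_top below 0.0755 m and angle between caddy_mid's own z axis and vertical below 0.035 rad and angle between the x axis of caddy_mid and the x axis of tray_top, either way round below 0.06 rad and linear speed of caddy below 0.02 m/s); the robot touches nothing.
It fails at once if the caddy and the tray press or knock on each other with over 30 N (contact force between caddy and tray above 30 N).
It fails at once if the lower tray is shoved over 15 mm (distance of tray_top from where it was at the start of the episode above 0.015 m).
It fails at once if the caddy tips over 20 degrees (0.35 rad) (angle between caddy_mid's own z axis and vertical above 0.35 rad).
It fails at once if the loose bottle, the beaker or the jar is moved over 15 mm (distance of any of amber, beaker, jar from where it was at the start of the episode above 0.015 m).
It also fails if it takes over 58 s, if anything falls off the work surface, if the arm or the gripper's body presses on something with over 40 N, if the wrist force passes 120 N, or if a joint passes its speed limit or range.

### The arm

A 7-joint arm with a two-finger parallel gripper is mounted at the origin on the work surface. World frame = base frame: x ahead of the robot, y to its left, z up, the work surface at z = 0. Lengths are in mm, angles in degrees, forces in N, time in s.
With the tool pointing down it reaches from about 375 to 925 mm from the base axis. Payload 3.1 kg.
Tool frame: the origin (TCP) lies at the very end of the fingers, on their centre line; the grasp point (between the pads) lies 19 mm behind it; z points along the fingers, x is the direction in which the jaws open and shut, and the axes are right-handed (so a half turn about z gives the same grasp; the last joint's range is limited). The gripper opens to 85 mm and grips with 20 to 120 N. Pads are 22 mm wide; open, the fingers measure 114 mm over their backs; the gripper's body (76 mm by 85 mm) begins 54 mm behind the grasp point. The pads swing forward as they close: fully open they stand 13 mm farther back than shut.
Start: joints at [67.105, 21.939, 2.515, 91.553, -1.026, 66.532, -2.859], TCP at [193.225, -620.618, 231.269] pointing down, gripper open.
Joint ranges: [-149.38, 149.38], [-23.57, 123.04], [-84.95, 90], [0, 143.3], [-89.99, 269.99], [3.08, 112.72], [-163.45, 163.45]. Speed limits (degrees/s): [159.86, 159.86, 180, 180, 180, 180, 180].

### API

Orientations are given as [roll, pitch, yaw] about the fixed x, y, z axes, in that order (R = Rz(yaw) Ry(pitch) Rx(roll)).
In Python, from station import arm, read_camera, sign_off, masks_of, spot_point gives the robot as it stands. The module is installed in compiled form; this text tells all that it offers.
- The arm moves only by the tool drive_tool, never from a script. Its argument "steps" is a list of rows, each a list of 6 numbers: the shift along the tool's x, y, z in mm, then the turn, a rotation vector about the tool's x, y, z in degrees. In form: [[dx, dy, dz, wx, wy, wz], ...]. A call has 1 to 12 rows; each row shifts and turns the commanded pose from where the row before left it, along the tool's axes as they then stand; what a row does not reach is not made up. A row lasts 1/10 s, in which the tool goes at most 50 mm and 8.59 degrees, less where a joint would pass 70% of its speed; a pose out of reach is approached as far as the arm can. A call with a gripper value outside its range is refused whole. "jaw" is the opening, from 0 (shut) to 1 (fully open), set as the call begins (left out, the last holds). The fingers move at their own pace and stop on an object; "newtons" is the grip in N (left out, the last holds). Time passes only in rows, so rows that do not move let the fingers close. It gives the time, the measured TCP pose, the force and the opening at its end, in the units of the state.
- arm.state(): the state, without advancing time (a new reading comes with each control period).
- read_camera(name): name is "scene" or "top" or "wrist"; returns a dict with "pixels" (480x640x3 uint8, red, green, blue), "depth" (480x640 float32, mm along the optical axis (not along the pixel's ray), 0 where there is no reading), "fx", "fy", "cx", "cy" (pixels), "k1" (the pictures are not rectified: a ray, as slopes to the right and down, at radius r is drawn at 1 + k1 r^2 times it, then the intrinsics apply), "R" (3x3) and "t" (3): a world point X has camera coordinates R X + t; the wrist camera has in their place "tool_from_camera" (4x4, takes a point from camera to tool coordinates, whose origin is the TCP and whose axes are the tool frame's). Camera axes: x right, y down, z forward; pixel columns grow to the right and rows downward; lengths in mm; the calibration is good to about 2 mm. A picture is of the moment at which its call begins: read the wrist's pose just before it.
- sign_off(): hands the job in, once; it reports no verdict.
Trained networks look in a picture, given as the dict that the camera call returned (one of the last four; its "shot" number tells which), for a name from the list of things; names that differ only in an ending like _2 or _b are one class to them, and where a whole thing is asked for, a point or a joint stands for the part that bears it (a point fixed in the world has none). Each returns a list of dicts, best first, with "p" (0 to 1); they miss things now and then, are a little off and sometimes report something else, mostly with a low value. They report only what shows in the picture. A call takes as long as a camera call.
- masks_of(name, picture): "mask" (480x640 bool, what is visible of it) and "box" ([centre column, centre row, width, height] in pixels, round what is visible of it).
- spot_point(name, picture): "uv" ([column, row] in pixels: a listed point, or the origin of a listed thing).
The state is a dict: "clock": time; "qpos": joint angles; "joint_velocities": joint speeds; "joint_torque": joint torques, N m; "tool_pos": TCP position; "tcp_rot": TCP orientation; "force": force on the tool from outside, world axes, zero at the start; "torque": the same for the moment, N m; "gripper_width": finger opening in mm.
Only numpy, scipy, OpenCV 4.12 (cv2) and the standard library are available. Lean on these libraries where they do the work, as an engineer would, in place of code of your own. Each camera call takes 0.05 s, during which the arm holds its last target. There are 200 camera calls.

## Working session

There is one attempt and no reset: what is moved stays moved. The work goes in short steps, Python scripts to look and compute and a tool call to move; the robot and the scene stay as the last step left them, time stands still between calls to the robot, and variables do not carry over. Pictures are saved under pics/ and viewed, about 8 in all and at most 12, crops included, and the job is handed in when it is done.

Besides the shell and the picture viewer there is one more tool, called as name(argument=value, ...), one argument or row to a line, values as JSON. drive_tool: Moves the arm, as the interface text tells. Its arguments: {"type":"object","properties":{"steps":{"type":"array","items":{"type":"array","items":{"type":"number"}}},"jaw":{"type":"number"},"newtons":{"type":"number"}},"required":["steps"]}

```bash
mkdir -p pics; cat > h.py <<'E'
import numpy as np, cv2
from station import arm, read_camera, sign_off, masks_of, spot_point
from scipy.spatial.transform import Rotation as Ro
def save(c,n): cv2.imwrite(f'pics/{n}.png',c['pixels'][:,:,::-1])
def toolT():
    s=arm.state(); T=np.eye(4); T[:3,3]=s['tool_pos']; T[:3,:3]=Ro.from_euler('xyz',s['tcp_rot'],degrees=True).as_matrix(); return T
def extr(c,T=None):
    if 'R' in c: 
        M=np.eye(4); M[:3,:3]=c['R']; M[:3,3]=np.ravel(c['t']); return np.linalg.inv(M)
    return T@np.array(c['tool_from_camera'])
def rays(c,uv):
    uv=np.atleast_2d(uv).astype(float); d=(uv-[c['cx'],c['cy']])/[c['fx'],c['fy']]; u=d.copy()
    for _ in range(10): u=d/(1+c['k1']*(u**2).sum(1,keepdims=True))
    return np.c_[u,np.ones(len(u))]
def at_z(c,uv,z,T=None):
    W=extr(c,T); r=rays(c,uv)@W[:3,:3].T; o=W[:3,3]; return o+r*((z-o[2])/r[:,2:3])
def cloud(c,T=None):
    v,u=np.mgrid[0:480,0:640]; W=extr(c,T); r=rays(c,np.c_[u.ravel(),v.ravel()])*c['depth'].reshape(-1,1)
    P=r@W[:3,:3].T+W[:3,3]; P[c['depth'].ravel()==0]=np.nan; return P.reshape(480,640,3)
E
python3 - <<'E'
from h import *
print(arm.state())
im=[]
for n in ['scene','top']:
    c=read_camera(n); im.append(c['pixels'])
    print(n,np.round(extr(c),2).tolist(),c['fx'])
    for k,z in dict(caddy_mid=85,caddy_foot=0,caddy_load=95,rod_mid=167,tray_top=75,tray_socket=75,amber=0,beaker=0,jar=0).items():
        for d in spot_point(k,c)[:2]: print(k,round(d['p'],2),np.round(d['uv']),np.round(at_z(c,d['uv'],z)[0],1))
big=np.hstack(im)[:,:,::-1]
cv2.imwrite('pics/a.png',cv2.resize(np.vstack(im)[:,:,::-1],None,fx=.62,fy=.62))
E
```

```text
{'clock': 0.0, 'qpos': array([67.10376409, 21.99425212,  2.51206208, 91.652543  , -1.02592691,
       66.52772368, -2.8588612 ]), 'joint_velocities': array([ 0.06964924,  0.02536349,  0.05081167,  0.02549737, -0.05056764,
       -0.03068286,  0.0003753 ]), 'joint_torque': array([-1.97358725e-05, -4.33466935e+01,  1.02452204e+00, -2.49517626e+01,
        1.06020484e-02,  1.14459978e-02,  3.77158518e-07]), 'tool_pos': array([ 192.91956696, -619.71069156,  229.83332807]), 'tcp_rot': array([ 1.79991815e+02,  1.51799856e-01, -7.27032484e+01]), 'force': array([0.4240619 , 0.49209623, 0.38441895]), 'torque': array([ 0.00490257,  0.01868697, -0.02259354]), 'gripper_width': 85.3335921168162}
scene [[0.71, 0.42, -0.57, 1099.18], [0.71, -0.45, 0.55, -468.66], [-0.02, -0.79, -0.62, 661.28], [0.0, 0.0, 0.0, 1.0]] 462.6231317550984
caddy_mid 0.97 [250. 294.] [ 573.7 -159.3   85. ]
caddy_foot 0.85 [295. 319.] [613.5 -95.4   0. ]
caddy_load 0.81 [270. 312.] [ 642.1 -168.4   95. ]
rod_mid 0.58 [238. 258.] [ 566.9 -165.2  167. ]
rod_mid 0.29 [397. 326.] [849.6 -97.9 167. ]
tray_top 0.57 [343. 202.] [478.3 180.8  75. ]
tray_top 0.29 [257. 248.] [469.5 -62.5  75. ]
tray_socket 0.69 [378. 209.] [554.7 213.1  75. ]
beaker 0.58 [254. 249.] [385.4 -18.5  -0. ]
beaker 0.42 [395. 327.] [765.5  21.7   0. ]
jar 0.74 [439. 286.] [759.9 172.7   0. ]
top [[0.05, -0.97, 0.23, 410.64], [-1.0, -0.05, 0.01, 19.39], [-0.0, -0.23, -0.97, 876.99], [0.0, 0.0, 0.0, 1.0]] 538.1347728486102
caddy_mid 0.69 [439. 256.] [ 579.  -166.5   85. ]
caddy_foot 0.64 [384. 239.] [622.4 -94.3   0. ]
caddy_load 0.75 [424. 233.] [ 611.5 -142.8   95. ]
rod_mid 0.67 [450. 245.] [ 577.9 -162.9  167. ]
tray_top 0.69 [206. 310.] [481.7 180.2  75. ]
tray_socket 0.56 [192. 258.] [560.6 207.9  75. ]
amber 0.59 [319. 151.] [776.1  23.1   0. ]
beaker 0.74 [330. 377.] [392.6 -13.    0. ]
jar 0.57 [232. 147.] [776.4 175.5   0. ]
```

View pics/a.png

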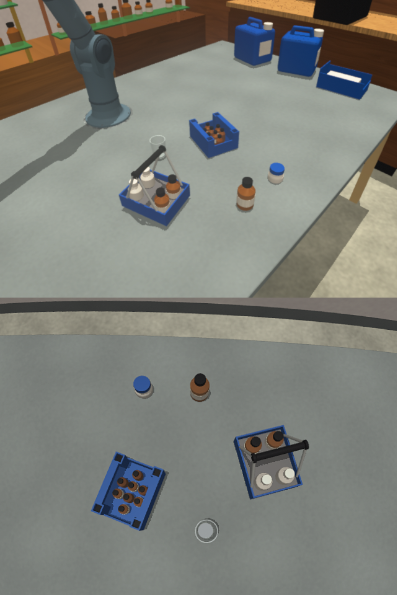

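Picture 1: the top view (lower half, 0.62 scale) has the caddy at about (268,460), tray at (129,490), beaker (206,530), amber (200,387) and jar (142,385). Next I refine yaw from depth.

```bash
cat >> h.py <<'E'
def rect(P,sel):
    xy=P[sel][:,:2].astype(np.float32); (c,s,a)=cv2.minAreaRect(xy); return np.round(c,1),np.round(s,1),round(a,1),len(xy),np.round(np.median(P[sel][:,2]),1)
def trayfit(P,ctr=(481,181)):
    "fit top rim: pts z 70..80 near centre"
    sel=(abs(P[...,2]-75)<6)&(np.hypot(P[...,0]-ctr[0],P[...,1]-ctr[1])<115)
    return rect(P,sel)
def rodfit(P,ctr,z):
    sel=(abs(P[...,2]-z)<18)&(np.hypot(P[...,0]-ctr[0],P[...,1]-ctr[1])<75)
    return rect(P,sel)
E
python3 - <<'E'
from h import *
for n in ['top','scene']:
    c=read_camera(n);P=cloud(c)
    print(n,'tray',trayfit(P)); print('rod',rodfit(P,(577,-163),167))
    sel=(abs(P[...,2]-60)<5)&(np.hypot(P[...,0]-577,P[...,1]+163)<115); print('caddy rim',rect(P,sel))
    for k in ['tray_top','caddy_mid']:
        m=masks_of(k,c)
        if m: q=P[m[0]['mask']]; print(k,round(m[0]['p'],2),np.round(np.nanpercentile(q,[1,50,99],axis=0),1).tolist())
E
```

```text
top tray (array([481.8, 181.1]), array([129.1, 157.2]), 72.5, 2490, np.float64(76.3))
rod (array([ 574.1, -165. ]), array([ 34.6, 129.7]), 17.4, 1271, np.float64(174.6))
caddy rim (array([ 575. , -163.9]), array([161.4, 132.1]), 17.2, 1253, np.float64(60.8))
tray_top 0.74 [[396.0, 102.8, 2.1], [481.5, 186.0, 43.6], [566.8, 256.5, 78.9]]
caddy_mid 0.32 [[744.8, 149.4, 12.1], [762.4, 171.2, 50.5], [791.0, 196.2, 54.9]]
scene tray (array([481.2, 179.8]), array([130. , 163.1]), 72.1, 861, np.float64(76.5))
rod (array([ 577.9, -166. ]), array([ 30.1, 130.8]), 15.0, 834, np.float64(174.0))
caddy rim (array([ 574.5, -166.4]), array([163.5, 133.6]), 17.3, 1225, np.float64(60.5))
tray_top 0.72 [[393.3, 97.1, 3.0], [504.5, 168.0, 45.9], [574.8, 253.3, 78.5]]
caddy_mid 0.72 [[501.0, -247.6, 12.4], [592.2, -178.4, 60.3], [667.6, -85.8, 177.4]]
```

drive_tool(
  steps=[
    [-6,-10,0,0,0,0],
    [-16,-25,-2,0,0,0],
    [-20,-31,-3,0,0,0],
    [-24,-37,-3,0,0,0],
    [-24,-37,-3,0,0,0],
    [-24,-37,-3,0,0,0],
    [-24,-37,-3,0,0,0],
    [-24,-37,-3,0,0,0],
    [-24,-37,0,0,0,0],
    [-24,-37,0,0,0,0],
    [-24,-37,0,0,0,0],
    [-24,-37,0,0,0,0],
  ],
  jaw=1,
  newtons=40,
)

```text
clock: 2.5
tool_pos: [498.5, -253.1, 251.6]
tcp_rot: [-180.0, -0.0, -72.7]
force: [0.2, -0.1, -0.7]
gripper_width: 85.3
```

drive_tool(
  steps=[
    [-24,-37,0,0,0,-6],
    [-20,-38,0,0,0,-8],
    [-9,-26,0,0,0,-8],
    [0,0,0,0,0,-8],
    [0,0,0,0,0,-8],
    [0,0,0,0,0,-8],
    [0,0,0,0,0,-8],
    [0,0,0,0,0,-8],
    [0,0,0,0,0,-8],
    [0,0,0,0,0,-8],
    [0,0,0,0,0,-8],
    [0,0,0,0,0,-4],
  ],
)

```text
clock: 3.7
tool_pos: [570.0, -166.1, 251.3]
tcp_rot: [-180.0, 0.0, 17.6]
force: [0.5, -0.3, 0.6]
gripper_width: 85.7
```

```bash
python3 - <<'E'
from h import *
s=arm.state();print(s['clock'],s['tool_pos'],s['tcp_rot'],s['force'])
T=toolT();c=read_camera('wrist');P=cloud(c,T);save(c,'w1')
print('rod',rodfit(P,(575,-165),170))
sel=(abs(P[...,2]-60)<5)&(np.hypot(P[...,0]-577,P[...,1]+163)<115); print('caddy rim',rect(P,sel))
print(np.array(c['tool_from_camera']).round(2))
E
```

```text
3.7 [ 570.02061161 -166.09238075  251.33950745] [-1.79987249e+02  5.90010053e-03  1.75736528e+01] [ 0.51267602 -0.31193589  0.619809  ]
rod (array([ 572.8, -165.7]), array([ 28.9, 129.1]), 17.1, 6758, np.float64(173.8))
caddy rim (array([ 572.7, -165.7]), array([160.8, 130.4]), 17.0, 4290, np.float64(59.8))
[[   1.     -0.     -0.     -1.01]
 [   0.      0.95    0.31  -79.97]
 [   0.     -0.31    0.95 -142.57]
 [   0.      0.      0.      1.  ]]
```

View pics/w1.png

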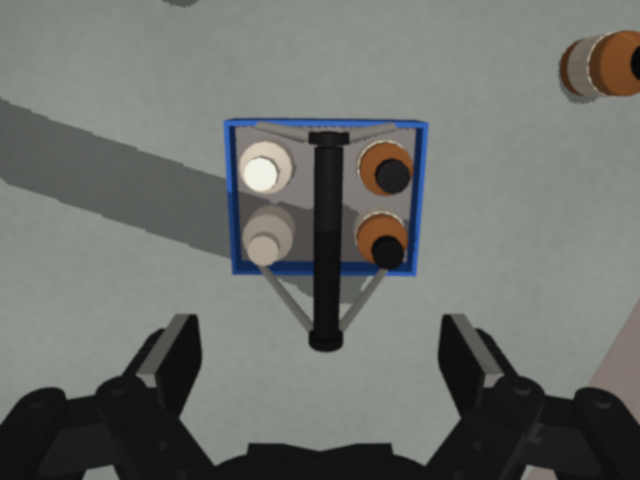

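Picture 2 (wrist): the rod is centred at about (328,240) between the fingers, brown bottles on the tool +x side, and the path down is clear.

drive_tool(
  steps=[
    [1,0,10,0,0,0],
    [2,0,10,0,0,0.5],
    [0,0,10,0,0,0],
    [0,0,10,0,0,0],
    [0,0,10,0,0,0],
    [0,0,10,0,0,0],
    [0,0,10,0,0,0],
    [0,0,10,0,0,0],
    [0,0,9,0,0,0],
    [0,0,8,0,0,0],
    [0,0,5,0,0,0],
    [0,0,2,0,0,0],
  ],
)

```text
clock: 4.95
tool_pos: [572.7, -166.2, 146.6]
tcp_rot: [-180.0, 0.0, 16.8]
force: [-0.0, 0.0, 0.6]
gripper_width: 85.4
```

drive_tool(
  steps=[
    [0,0,0,0,0,0],
    [0,0,0,0,0,0],
    [0,0,0,0,0,0],
    [0,0,0,0,0,0],
    [0,0,0,0,0,0],
    [0,0,0,0,0,0],
    [0,0,0,0,0,0],
    [0,0,0,0,0,0],
  ],
  jaw=0,
  newtons=40,
)

```text
clock: 5.75
tool_pos: [573.5, -166.1, 147.5]
tcp_rot: [180.0, -0.1, 16.8]
force: [1.5, -0.5, -0.8]
gripper_width: 14.5
```

drive_tool(
  steps=[
    [0,0,-1,0,0,0],
    [0,0,-2,0,0,0],
    [0,0,-3,0,0,0],
    [0,0,-6,0,0,0],
    [0,0,-10,0,0,0],
    [0,0,-14,0,0,0],
    [0,0,-16,0,0,0],
    [0,0,-16,0,0,0],
    [0,0,-16,0,0,0],
    [0,0,-16,0,0,0],
    [0,0,-10,0,0,0],
    [0,0,-5,0,0,0],
  ],
)

```text
clock: 6.95
tool_pos: [573.8, -166.4, 264.2]
tcp_rot: [179.9, -0.1, 16.8]
force: [0.6, -0.8, -5.1]
gripper_width: 14.9
```

```bash
cat >> h.py <<'E'
def hung(c=None,T=None):
    "caddy tilt from rim seen by wrist camera; in tool axes relative to grasp point, z up"
    if c is None: T=toolT(); c=read_camera('wrist')
    P=cloud(c,np.diag([1,1,1,1.])) # tool coords
    P=P*[1,1,-1]; P[...,2]-=19   # z up, relative to grasp point (rod)
    hsv=cv2.cvtColor(c['pixels'],cv2.COLOR_RGB2HSV); blue=(hsv[...,0]>100)&(hsv[...,0]<130)&(hsv[...,1]>150)
    Q=P.copy(); best=None
    phi=0
    for _ in range(8):
        R=np.array([[np.cos(phi),0,-np.sin(phi)],[0,1,0],[np.sin(phi),0,np.cos(phi)]])  # undo +x droop phi
        L=Q@R.T
        sel=blue&(abs(L[...,2]+107)<(12 if _<3 else 5))&(abs(L[...,0])<100)&(abs(L[...,1])<90)
        A=np.c_[L[sel][:,:2],np.ones(sel.sum())]; k=np.linalg.lstsq(A,L[sel][:,2],rcond=None)[0]
        phi+=-np.arctan(k[0])
    r=rect(L,sel)
    return np.degrees(phi),np.round(k,3),r
E
python3 - <<'E'
from h import *
s=arm.state();print(s['clock'],s['tool_pos'],s['tcp_rot'],s['force'])
for i in range(6):
    T=toolT();c=read_camera('wrist'); print(hung(c,T))
save(c,'w2')
E
```

```text
6.95 [ 573.8375679  -166.38305567  264.17866168] [ 1.79916064e+02 -1.18944465e-01  1.67908947e+01] [ 0.64598431 -0.83094157 -5.10376016]
(np.float64(5.396829619528055), array([-0.00000e+00, -4.00000e-03, -1.07379e+02]), (array([-1.2, -0.9]), array([129.8, 160.1]), 89.9, 5616, np.float64(-106.9)))
(np.float64(5.44463355617224), array([-0.00000e+00, -6.00000e-03, -1.07381e+02]), (array([-1.2, -1.3]), array([130.4, 159.8]), 89.5, 5662, np.float64(-106.9)))
(np.float64(5.301742807865185), array([-0.00000e+00, -4.00000e-03, -1.07385e+02]), (array([-1.1, -1. ]), array([129.8, 160. ]), 89.8, 5624, np.float64(-106.9)))
(np.float64(5.236689209940347), array([-0.00000e+00, -4.00000e-03, -1.07397e+02]), (array([-1.4, -1. ]), array([130.1, 159.7]), 89.7, 5657, np.float64(-106.9)))
(np.float64(5.262768683368375), array([-0.00000e+00, -6.00000e-03, -1.07397e+02]), (array([-1.3, -1.3]), array([129.6, 159.7]), 89.8, 5649, np.float64(-106.9)))
(np.float64(5.307109491888346), array([-0.0000e+00, -5.0000e-03, -1.0739e+02]), (array([-1.3, -1.2]), array([129.8, 159.8]), 89.7, 5634, np.float64(-106.9)))
```

View pics/w2.png

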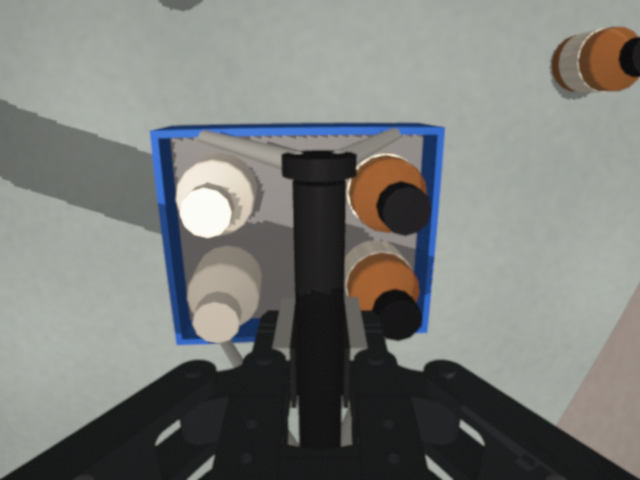

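Picture 3: the rod is in the jaws and the caddy hangs cleanly, drooping 5.3° towards brown (+tool x). I'll move beside the tray so the wrist camera can measure it too.

drive_tool(
  steps=[
    [2,-3,-3,0,0,0],
    [4,-6,-3,0,0,0],
    [6,-9,-3,0,0,0],
    [8,-12,-3,0,0,0],
    [10,-15,-3,0,0,0],
    [11,-16,-3,0,0,0],
    [11,-17,-3,0,0,0],
    [11,-17,-3,0,0,0],
    [11,-17,-3,0,0,0],
    [11,-17,-3,0,0,0],
    [11,-17,-3,0,0,0],
    [11,-17,-3,0,0,0],
  ],
)

```text
clock: 8.45
tool_pos: [628.6, 23.7, 298.8]
tcp_rot: [-180.0, -0.0, 16.9]
force: [0.4, -0.0, -4.5]
gripper_width: 15.0
```

drive_tool(
  steps=[
    [11,-17,-4,0,0,0],
    [11,-16,-4,0,0,0],
    [10,-15,-4,0,0,0],
    [9,-13,-4,0,0,0],
    [8,-11,-4,0,0,0],
    [6,-9,-4,0,0,0],
    [4,-6,-4,0,0,0],
    [2,-2,-2,0,0,2],
    [0,0,0,0,0,5],
    [0,0,0,0,0,7],
    [0,0,0,0,0,7],
    [0,0,0,0,0,7],
  ],
)

```text
clock: 9.65
tool_pos: [661.3, 122.7, 328.4]
tcp_rot: [180.0, 0.0, -11.6]
force: [-0.8, -0.4, -4.6]
gripper_width: 14.3
```

drive_tool(
  steps=[
    [0,0,0,0,0,4],
    [0,0,0,0,0,2],
    [0,0,0,0,0,0.4],
    [0,0,0,0,0,0],
    [0,0,0,0,0,0],
    [0,0,0,0,0,0],
    [0,0,0,0,0,0],
  ],
)

```text
clock: 10.35
tool_pos: [661.1, 123.5, 328.3]
tcp_rot: [-180.0, -0.0, -17.6]
force: [-0.3, -1.3, -4.7]
gripper_width: 14.7
```

```bash
python3 - <<'E'
from h import *
s=arm.state();print(s['clock'],s['tool_pos'],s['tcp_rot'],s['force'])
for i in range(3):
    T=toolT();c=read_camera('wrist'); print(hung(c,T)); print('tray',trayfit(cloud(c,T)))
save(c,'w3')
E
```

```text
10.35 [661.11853549 123.46339777 328.31382198] [-1.79998483e+02 -9.83510695e-04 -1.75987027e+01] [-0.32883962 -1.30152247 -4.65515333]
(np.float64(5.06798637703312), array([-0.0000e+00, -4.0000e-03, -1.0739e+02]), (array([-1.3, -0. ]), array([160.3, 130.4]), 0.0, 5764, np.float64(-106.9)))
tray (array([480.6, 180. ]), array([127.7, 158.1]), 72.4, 4203, np.float64(75.0))
(np.float64(5.086273478410001), array([-0.00000e+00, -4.00000e-03, -1.07379e+02]), (array([-1.2,  0. ]), array([130.4, 160.1]), 90.0, 5750, np.float64(-106.9)))
tray (array([480.1, 180.2]), array([127.6, 158.4]), 72.3, 4196, np.float64(75.0))
(np.float64(5.068923981935505), array([-0.00000e+00, -4.00000e-03, -1.07352e+02]), (array([-1.1, -0.3]), array([130.6, 160.1]), 89.6, 5743, np.float64(-106.9)))
tray (array([479.9, 180.1]), array([127.9, 159.1]), 72.4, 4186, np.float64(75.0))
```

View pics/w3.png

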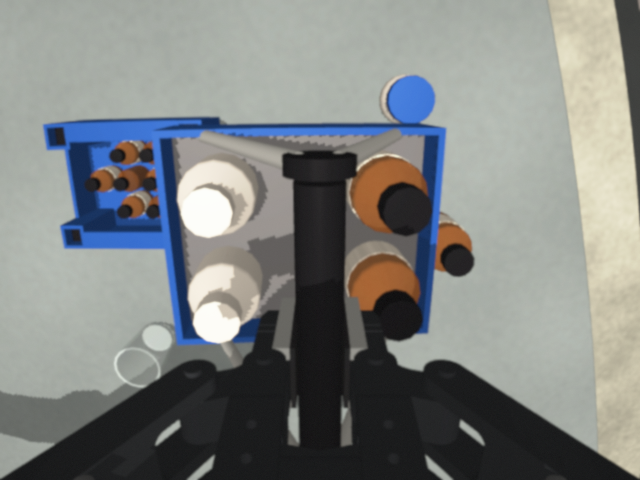

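Picture 4: the tray's sockets show at left (55,135) and (72,236). All cameras agree on the tray at about (480–481, 180), yaw −17.6°. I'll go above it, offset so the drooped +x feet line up with their sockets.

drive_tool(
  steps=[
    [-2,0,0,0,0,0],
    [-5,0,0,0,0,0],
    [-8,0,0,0,0,0],
    [-11,0,0,0,0,0],
    [-14,1,0,0,0,0],
    [-16,0,0,0,0,0],
    [-16,0,0,0,0,0],
    [-16,0,0,0,0,0],
    [-16,0,0,0,0,0],
    [-16,0,0,0,0,0],
    [-15,0,0,0,0,0],
    [-12,0,0,0,0,0],
  ],
  newtons=25,
)

```text
clock: 11.7
tool_pos: [518.9, 168.0, 328.6]
tcp_rot: [180.0, -0.0, -17.5]
force: [-0.2, 0.3, -3.7]
gripper_width: 14.7
```

drive_tool(
  steps=[
    [-9,0,4,0,0,0],
    [-7,0,8,0,0,0],
    [-5,0,10,0,0,0],
    [-3,0,12,0,0,0],
    [-2,0,12,0,0,0],
    [-1,0,12,0,0,0],
    [0,0,12,0,0,0],
    [0,0,10,0,0,0],
    [0,0,7,0,0,0],
    [0,0,4,0,0,0],
    [0,0,1,0,0,0],
    [0,0,0,0,0,0],
  ],
)

```text
clock: 12.9
tool_pos: [495.2, 175.3, 236.5]
tcp_rot: [-180.0, -0.0, -17.6]
force: [0.5, -0.4, -4.4]
gripper_width: 15.1
```

drive_tool(
  steps=[
    [0,0,0,0,0,0],
    [0,0,0,0,0,0],
    [0,0,0,0,0,0],
    [0,0,0,0,0,0],
    [0,0,0,0,0,0],
    [0,0,0,0,0,0],
  ],
)

```text
clock: 13.5
tool_pos: [495.0, 175.2, 236.3]
tcp_rot: [-180.0, -0.0, -17.6]
force: [0.1, 0.9, -4.3]
gripper_width: 14.6
```

```bash
cat >> h.py <<'E'
def rep(n=None):
    s=arm.state();d=s['tool_pos']-np.array([481.1,179.6,210.5]); a=np.radians(-17.6)
    print('t',round(s['clock'],2),'tcp',s['tool_pos'].round(1),'yaw',s['tcp_rot'].round(2),'F',s['force'].round(1),'w',round(s['gripper_width'],1))
    print('rod rel seated: x %.1f y %.1f z %.1f'%(d[0]*np.cos(a)+d[1]*np.sin(a), d[0]*np.sin(a)-d[1]*np.cos(a), d[2]))
    c=read_camera('wrist'); print('tilt',hung(c))
    if n: save(c,n)
E
python3 - <<'E'
from h import *
rep();rep()
s=[read_camera(n) for n in ('scene','top')]
P=cloud(s[0]); print(trayfit(P)); 
a=s[0]['pixels'][120:330,180:420]; b=s[1]['pixels'][180:420,100:380]
cv2.imwrite('pics/s5.png',np.hstack([cv2.resize(x,(400,400*x.shape[0]//x.shape[1]),interpolation=2)[:340] for x in (a,b)])[:,:,::-1])
E
```

```text
t 13.5 tcp [495.  175.2 236.3] yaw [-1.80e+02 -1.00e-02 -1.76e+01] F [ 0.1  0.9 -4.3] w 14.6
rod rel seated: x 14.5 y -0.0 z 25.8
tilt (np.float64(5.398371321402865), array([-0.00000e+00, -4.00000e-03, -1.07325e+02]), (array([-0.9, -0.1]), array([130.2, 159.6]), 89.9, 5645, np.float64(-106.8)))
t 13.55 tcp [494.9 175.2 236.3] yaw [-180.     0.   -17.6] F [ 0.4  0.5 -3.8] w 14.6
rod rel seated: x 14.5 y -0.0 z 25.8
tilt (np.float64(5.410993675887062), array([-0.00000e+00, -4.00000e-03, -1.07329e+02]), (array([-0.9, -0.1]), array([159.4, 130. ]), 0.0, 5641, np.float64(-106.8)))
(array([481.6, 179.5]), array([129.5, 162. ]), 72.4, 453, np.float64(76.1))
```

View pics/s5.png

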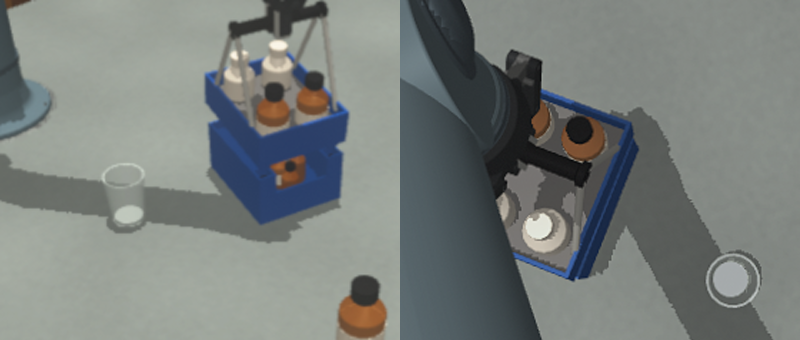

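Picture 5: the caddy hangs lengthwise over the tray, its brown end low over the near posts, with the two visually aligned. Now easing down.

drive_tool(
  steps=[
    [0.4,0,1,0,0,0],
    [0.4,0,1,0,0,0],
    [0,0,1,0,0,0],
    [0,0,1,0,0,0],
    [0,0,1,0,0,0],
    [0,0,1,0,0,0],
    [0,0,1,0,0,0],
    [0,0,1,0,0,0],
    [0,0,1,0,0,0],
    [0,0,1,0,0,0],
    [0,0,1,0,0,0],
    [0,0,0,0,0,0],
  ],
  newtons=20,
)

```text
clock: 14.9
tool_pos: [495.6, 174.9, 225.1]
tcp_rot: [180.0, 0.0, -17.6]
force: [0.2, -0.3, -4.2]
gripper_width: 15.0
```

```bash
python3 -c "
from h import *
rep();rep()"
```

```text
t 14.9 tcp [495.6 174.9 225.1] yaw [ 1.7999e+02  2.0000e-02 -1.7600e+01] F [ 0.2 -0.3 -4.2] w 15.0
rod rel seated: x 15.2 y 0.1 z 14.6
tilt (np.float64(5.371206206056504), array([-0.00000e+00, -4.00000e-03, -1.07285e+02]), (array([-0.9, -0.2]), array([129.9, 159.6]), 89.9, 5636, np.float64(-106.8)))
t 14.95 tcp [495.7 174.9 225.2] yaw [ 1.80e+02  1.00e-02 -1.76e+01] F [-0.4 -0.3 -5.2] w 14.7
rod rel seated: x 15.3 y 0.0 z 14.7
tilt (np.float64(5.364655770763046), array([-0.00000e+00, -4.00000e-03, -1.07323e+02]), (array([-0.9,  0.1]), array([130.3, 159.6]), 90.0, 5639, np.float64(-106.8)))
```

drive_tool(
  steps=[
    [0,0,0.7,0,0,0],
    [0,0,0.7,0,0,0],
    [0,0,0.7,0,0,0],
    [0,0,0.7,0,0,0],
    [0,0,0.7,0,0,0],
    [0,0,0.5,0,0,0],
    [0,0,0,0,0,0],
    [0,0,0,0,0,0],
  ],
)

```text
clock: 15.8
tool_pos: [495.7, 175.0, 221.3]
tcp_rot: [-180.0, 0.0, -17.6]
force: [0.4, -0.2, -5.0]
gripper_width: 14.7
```

```bash
python3 -c "
from h import *
rep();rep()"
```

```text
t 15.8 tcp [495.7 175.  221.3] yaw [-180.      0.    -17.61] F [ 0.4 -0.2 -5. ] w 14.7
rod rel seated: x 15.3 y -0.0 z 10.8
tilt (np.float64(5.3882840831527155), array([-0.00000e+00, -4.00000e-03, -1.07292e+02]), (array([-0.9, -0.2]), array([130.1, 159.7]), 89.9, 5645, np.float64(-106.8)))
t 15.85 tcp [495.7 175.  221.3] yaw [-180.     -0.    -17.61] F [-0.4  0.3 -3.4] w 14.8
rod rel seated: x 15.3 y -0.0 z 10.8
tilt (np.float64(5.382199217426799), array([-0.00000e+00, -4.00000e-03, -1.07293e+02]), (array([-0.9, -0.1]), array([130.2, 159.5]), 90.0, 5643, np.float64(-106.8)))
```

drive_tool(
  steps=[
    [0,0,0.5,0,0,0],
    [0,0,0.5,0,0,0],
    [0,0,0.5,0,0,0],
    [0,0,0.5,0,0,0],
    [0,0,0.5,0,0,0],
    [0,0,0,0,0,0],
    [0,0,0,0,0,0],
  ],
)

```text
clock: 16.6
tool_pos: [495.7, 174.9, 218.8]
tcp_rot: [180.0, 0.0, -17.6]
force: [0.5, -0.9, -4.7]
gripper_width: 14.7
```

```bash
python3 -c "
from h import *
rep();rep()"
```

```text
t 16.6 tcp [495.7 174.9 218.8] yaw [180.     0.   -17.61] F [ 0.5 -0.9 -4.7] w 14.7
rod rel seated: x 15.3 y 0.0 z 8.3
tilt (np.float64(5.390346902988554), array([-0.00000e+00, -4.00000e-03, -1.07306e+02]), (array([-0.9, -0. ]), array([130.2, 159.4]), 90.0, 5661, np.float64(-106.8)))
t 16.65 tcp [495.7 175.  218.8] yaw [-180.    -0.   -17.6] F [-1.2  0.7 -3.9] w 14.9
rod rel seated: x 15.4 y -0.0 z 8.3
tilt (np.float64(5.383808804728524), array([-0.000e+00, -4.000e-03, -1.073e+02]), (array([-1. , -0.1]), array([130.5, 159.6]), 89.8, 5642, np.float64(-106.8)))
```

drive_tool(
  steps=[
    [-0.7,0,0.4,0,0,0],
    [-0.7,0,0.4,0,0,0],
    [-0.7,0,0.4,0,0,0],
    [-0.7,0,0.4,0,0,0],
    [-0.7,0,0.4,0,0,0],
    [-0.7,0,0.4,0,0,0],
    [-0.7,0,0.4,0,0,0],
    [-0.7,0,0.4,0,0,0],
    [-0.7,0,0.4,0,0,0],
    [0,0,0,0,0,0],
    [0,0,0,0,0,0],
  ],
)

```text
clock: 17.8
tool_pos: [489.7, 176.9, 215.2]
tcp_rot: [-180.0, -0.0, -17.6]
force: [0.4, -0.8, -4.7]
gripper_width: 14.7
```

```bash
python3 -c "
from h import *
rep();rep()"
```

```text
t 17.8 tcp [489.7 176.9 215.2] yaw [-180.    -0.   -17.6] F [ 0.4 -0.8 -4.7] w 14.7
rod rel seated: x 9.0 y -0.0 z 4.7
tilt (np.float64(3.626736728538563), array([-0.00000e+00, -5.00000e-03, -1.07293e+02]), (array([-0.9, -0.2]), array([130.1, 159.5]), 89.9, 5649, np.float64(-106.8)))
t 17.85 tcp [489.7 176.8 215.2] yaw [-180.      0.    -17.61] F [ 0.7 -0.3 -4.8] w 14.6
rod rel seated: x 9.0 y 0.0 z 4.7
tilt (np.float64(3.6360640339009604), array([-0.00000e+00, -4.00000e-03, -1.07298e+02]), (array([-0.9, -0.2]), array([159.8, 129.8]), 0.0, 5652, np.float64(-106.8)))
```

drive_tool(
  steps=[
    [0,0,0.25,0,0,0],
    [0,0,0.25,0,0,0],
    [-0.5,0,0.23,0,0,0],
    [-0.5,0,0.23,0,0,0],
    [-0.5,0,0.23,0,0,0],
    [-0.5,0,0.23,0,0,0],
    [-0.5,0,0.23,0,0,0],
    [0,0,0,0,0,0],
  ],
)

```text
clock: 18.7
tool_pos: [487.1, 177.7, 213.7]
tcp_rot: [180.0, 0.0, -17.6]
force: [-2.3, 0.0, 0.4]
gripper_width: 14.6
```

```bash
python3 -c "
from h import *
rep();rep()"
```

```text
t 18.7 tcp [487.1 177.7 213.7] yaw [ 1.7999e+02  1.0000e-02 -1.7590e+01] F [-2.3  0.   0.4] w 14.6
rod rel seated: x 6.3 y -0.1 z 3.2
tilt (np.float64(2.654955993083206), array([-0.00000e+00, -4.00000e-03, -1.07225e+02]), (array([-0.9, -0.1]), array([130.3, 159.3]), 90.0, 5622, np.float64(-106.7)))
t 18.75 tcp [487.2 177.8 213.7] yaw [ 1.80e+02  1.00e-02 -1.76e+01] F [-1.7 -0.2  1.6] w 14.7
rod rel seated: x 6.3 y -0.1 z 3.2
tilt (np.float64(2.6625390802998754), array([-0.00000e+00, -4.00000e-03, -1.07217e+02]), (array([-0.8, -0.2]), array([159.6, 129.8]), 0.0, 5614, np.float64(-106.7)))
```

drive_tool(
  steps=[
    [-0.5,0,0,0,0,0],
    [-0.5,0,0,0,0,0],
    [0,0,0,0,0,0],
    [0,0,0,0,0,0],
  ],
)

```text
clock: 19.2
tool_pos: [486.3, 177.9, 213.4]
tcp_rot: [-180.0, 0.0, -17.6]
force: [-1.0, -0.2, -0.8]
gripper_width: 14.7
```

```bash
python3 -c "
from h import *
rep();rep()"
```

```text
t 19.2 tcp [486.3 177.9 213.4] yaw [-179.99    0.    -17.61] F [-1.  -0.2 -0.8] w 14.7
rod rel seated: x 5.5 y -0.0 z 2.9
tilt (np.float64(2.3225538389720937), array([-0.00000e+00, -4.00000e-03, -1.07261e+02]), (array([-1. , -0.2]), array([130.1, 159.7]), 89.8, 5628, np.float64(-106.7)))
t 19.25 tcp [486.4 177.9 213.4] yaw [-179.99    0.    -17.6 ] F [-1.6 -0.9 -1.5] w 14.8
rod rel seated: x 5.5 y -0.0 z 2.9
tilt (np.float64(2.36316620785514), array([-0.00000e+00, -4.00000e-03, -1.07225e+02]), (array([-1. , -0.2]), array([130. , 159.9]), 89.9, 5613, np.float64(-106.7)))
```

Moving −x relieved the force, so the feet were rubbing the +x wall. I'll shift a little further that way before lowering.

drive_tool(
  steps=[
    [-0.5,0,0,0,0,0],
    [-0.5,0,0,0,0,0],
    [-0.5,0,0,0,0,0],
    [0,0,0,0,0,0],
    [0,0,0,0,0,0],
  ],
)

```text
clock: 19.8
tool_pos: [484.9, 178.2, 213.3]
tcp_rot: [180.0, 0.0, -17.6]
force: [-0.1, 0.3, -4.9]
gripper_width: 14.8
```

```bash
python3 -c "
from h import *
rep();rep()"
```

```text
t 19.8 tcp [484.9 178.2 213.3] yaw [ 1.7999e+02  1.0000e-02 -1.7610e+01] F [-0.1  0.3 -4.9] w 14.8
rod rel seated: x 4.0 y 0.2 z 2.8
tilt (np.float64(1.8690911614898043), array([-0.00000e+00, -4.00000e-03, -1.07293e+02]), (array([-1. , -0.3]), array([129.8, 159.4]), 89.9, 5575, np.float64(-106.8)))
t 19.85 tcp [484.9 178.2 213.3] yaw [ 1.7999e+02  1.0000e-02 -1.7610e+01] F [ 0.9  0.8 -4.9] w 14.7
rod rel seated: x 4.1 y 0.1 z 2.8
tilt (np.float64(1.902595093997743), array([-0.0000e+00, -4.0000e-03, -1.0728e+02]), (array([-0.9, -0.2]), array([129.9, 159.6]), 89.9, 5602, np.float64(-106.7)))
```

drive_tool(
  steps=[
    [-0.5,0,0,0,0,0],
    [-0.5,0,0,0,0,0],
    [-0.5,0,0.2,0,0,0],
    [-0.4,0,0.2,0,0,0],
    [-0.4,0,0.2,0,0,0],
    [-0.4,0,0.2,0,0,0],
    [-0.4,0,0.2,0,0,0],
    [0,0,0,0,0,0],
    [0,0,0,0,0,0],
  ],
)

```text
clock: 20.8
tool_pos: [482.0, 179.3, 212.5]
tcp_rot: [-180.0, 0.0, -17.6]
force: [-0.6, 1.1, -3.9]
gripper_width: 14.7
```

```bash
python3 -c "
from h import *
rep();rep()"
```

```text
t 20.8 tcp [482.  179.3 212.5] yaw [-180.     0.   -17.6] F [-0.6  1.1 -3.9] w 14.7
rod rel seated: x 0.9 y 0.0 z 2.0
tilt (np.float64(0.7943076203855481), array([ 0.00000e+00, -3.00000e-03, -1.07311e+02]), (array([-1.1, -0.2]), array([159.7, 130.1]), 0.2, 5555, np.float64(-106.8)))
t 20.85 tcp [482.  179.3 212.5] yaw [-1.800e+02  1.000e-02 -1.761e+01] F [ 0.7  0.6 -3.6] w 15.0
rod rel seated: x 0.9 y 0.0 z 2.0
tilt (np.float64(0.7598281380925245), array([ 0.00000e+00, -3.00000e-03, -1.07316e+02]), (array([-0.9, -0.3]), array([129.9, 159.8]), 89.8, 5566, np.float64(-106.8)))
```

drive_tool(
  steps=[
    [0,0,0.25,0,0,0],
    [0,0,0.25,0,0,0],
    [-0.2,0,0.25,0,0,0],
    [-0.2,0,0.25,0,0,0],
    [0,0,0,0,0,0],
    [0,0,0,0,0,0],
  ],
)

```text
clock: 21.5
tool_pos: [481.6, 179.5, 211.5]
tcp_rot: [-180.0, 0.0, -17.6]
force: [0.4, -0.7, -4.0]
gripper_width: 14.8
```

```bash
python3 -c "
from h import *
rep('w6');rep(); print(arm.state()['torque'].round(2))
c=read_camera('scene'); P=cloud(c); print(trayfit(P,(481,181)))
x=c['pixels'][120:270,260:440]; cv2.imwrite('pics/s6.png',cv2.resize(x,(720,600),interpolation=2)[:,:,::-1])"
```

```text
t 21.5 tcp [481.6 179.5 211.5] yaw [-180.     0.   -17.6] F [ 0.4 -0.7 -4. ] w 14.8
rod rel seated: x 0.5 y -0.0 z 1.0
tilt (np.float64(0.6306789315691008), array([-0.00000e+00, -5.00000e-03, -1.07245e+02]), (array([-1.1, -0. ]), array([159.7, 130.4]), 0.0, 5549, np.float64(-106.7)))
t 21.55 tcp [481.6 179.4 211.5] yaw [-1.800e+02  1.000e-02 -1.761e+01] F [ 0.9  0.3 -4. ] w 14.7
rod rel seated: x 0.5 y 0.0 z 1.0
tilt (np.float64(0.6191723509695333), array([-0.00000e+00, -5.00000e-03, -1.07268e+02]), (array([-0.9, -0.2]), array([130. , 159.8]), 89.9, 5549, np.float64(-106.7)))
[-0.   -0.05 -0.06]
(array([501.1, 133.1]), array([201.8, 101.8]), 21.5, 232, np.float64(75.4))
```

View pics/s6.png

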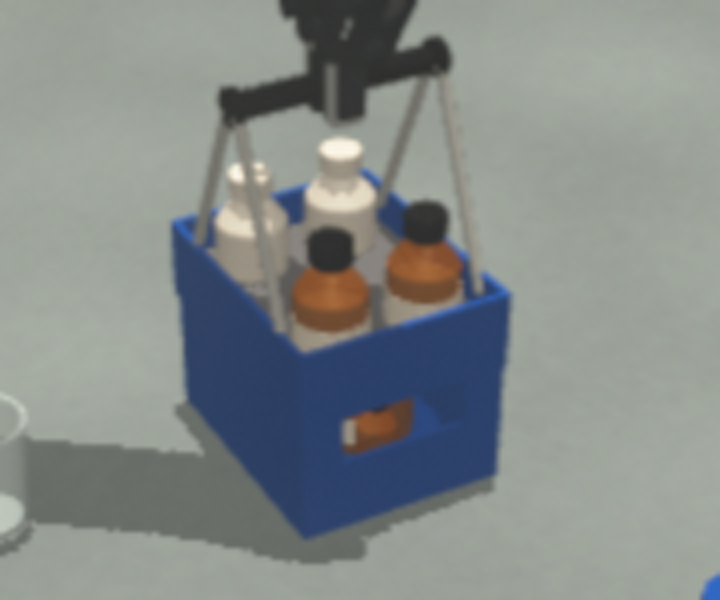

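Picture 6: the caddy sits almost closed on the tray, corners aligned, with about 1 mm left. Finishing the lowering.

drive_tool(
  steps=[
    [-0.3,0,0.2,0,0,0],
    [-0.3,0,0.2,0,0,0],
    [-0.3,0,0.2,0,0,0],
    [-0.3,0,0.2,0,0,0],
    [-0.2,0,0.2,0,0,0],
    [0,0,0,0,0,0],
    [0,0,0,0,0,0],
  ],
)

```text
clock: 22.35
tool_pos: [480.2, 180.0, 210.6]
tcp_rot: [-180.0, 0.0, -17.6]
force: [1.3, 0.4, -4.1]
gripper_width: 14.3
```

```bash
python3 -c "
from h import *
rep();rep()"
```

```text
t 22.35 tcp [480.2 180.  210.6] yaw [-179.99    0.    -17.6 ] F [ 1.3  0.4 -4.1] w 14.3
rod rel seated: x -0.9 y -0.1 z 0.1
tilt (np.float64(0.0898099471327856), array([ 0.00000e+00, -5.00000e-03, -1.07262e+02]), (array([-1.1, -0.2]), array([130.1, 159.7]), 89.9, 5555, np.float64(-106.7)))
t 22.4 tcp [480.2 180.  210.6] yaw [-1.7999e+02  1.0000e-02 -1.7600e+01] F [-0.5  0.1 -4.4] w 14.5
rod rel seated: x -1.0 y -0.1 z 0.1
tilt (np.float64(0.11068327240629276), array([-0.00000e+00, -5.00000e-03, -1.07271e+02]), (array([-0.9, -0.2]), array([130.1, 159.4]), 89.9, 5562, np.float64(-106.7)))
```

drive_tool(
  steps=[
    [0,0,0.2,0,0,0],
    [0,0,0.2,0,0,0],
    [0,0,0.2,0,0,0],
    [0,0,0,0,0,0],
    [0,0,0,0,0,0],
  ],
)

```text
clock: 22.95
tool_pos: [480.2, 180.0, 210.4]
tcp_rot: [180.0, 0.0, -17.6]
force: [-3.5, 0.2, 1.1]
gripper_width: 14.8
```

```bash
python3 -c "
from h import *
rep();rep()"
```

```text
t 22.95 tcp [480.2 180.  210.4] yaw [179.99   0.   -17.6 ] F [-3.5  0.2  1.1] w 14.8
rod rel seated: x -1.0 y -0.1 z -0.1
tilt (np.float64(0.06459519934606547), array([-0.00000e+00, -5.00000e-03, -1.07202e+02]), (array([-1. , -0.3]), array([129.9, 159.5]), 90.0, 5578, np.float64(-106.7)))
t 23.0 tcp [480.2 180.  210.4] yaw [ 1.7999e+02  1.0000e-02 -1.7600e+01] F [-4.2 -1.   3. ] w 14.5
rod rel seated: x -1.0 y -0.1 z -0.1
tilt (np.float64(0.05938927833442391), array([ 0.00000e+00, -4.00000e-03, -1.07202e+02]), (array([-1.2, -0.4]), array([159.9, 129.6]), 0.0, 5566, np.float64(-106.7)))
```

drive_tool(
  steps=[
    [-0.4,0,0,0,0,0],
    [-0.4,0,0,0,0,0],
    [0,0,0,0,0,0],
    [0,0,0,0,0,0],
  ],
)

```text
clock: 23.45
tool_pos: [480.0, 180.0, 210.3]
tcp_rot: [-180.0, -0.1, -17.6]
force: [-2.1, -0.8, 4.3]
gripper_width: 14.9
```

```bash
python3 -c "
from h import *
rep();rep()"
```

```text
t 23.45 tcp [480.  180.  210.3] yaw [-1.7998e+02 -6.0000e-02 -1.7620e+01] F [-2.1 -0.8  4.3] w 14.9
rod rel seated: x -1.1 y -0.1 z -0.2
tilt (np.float64(0.08916877561517035), array([ 0.0000e+00, -3.0000e-03, -1.0718e+02]), (array([-0.9, -0.2]), array([129.8, 159.4]), 89.9, 5601, np.float64(-106.6)))
t 23.5 tcp [480.  180.1 210.4] yaw [-1.7998e+02 -6.0000e-02 -1.7610e+01] F [-1.9 -1.9  4.6] w 14.7
rod rel seated: x -1.2 y -0.1 z -0.1
tilt (np.float64(0.07011809301785177), array([ 0.00000e+00, -3.00000e-03, -1.07201e+02]), (array([-0.9, -0. ]), array([130.4, 159.6]), 89.8, 5626, np.float64(-106.6)))
```

Level, rigidly held and at the expected depth. I'll unload slightly and release.

drive_tool(
  steps=[
    [0,0,-0.2,0,0,0],
    [0,0,-0.2,0,0,0],
    [0,0,0,0,0,0],
  ],
)

```text
clock: 23.85
tool_pos: [480.0, 180.0, 210.4]
tcp_rot: [-180.0, -0.0, -17.6]
force: [-0.5, -0.6, 1.8]
gripper_width: 14.6
```

drive_tool(
  steps=[
    [0,0,0,0,0,0],
    [0,0,0,0,0,0],
    [0,0,0,0,0,0],
    [0,0,0,0,0,0],
    [0,0,0,0,0,0],
    [0,0,0,0,0,0],
    [0,0,0,0,0,0],
    [0,0,0,0,0,0],
  ],
  jaw=1,
)

```text
clock: 24.65
tool_pos: [479.5, 180.1, 210.4]
tcp_rot: [-180.0, -0.0, -17.6]
force: [0.1, -0.2, 0.3]
gripper_width: 85.1
```

drive_tool(
  steps=[
    [0,0,-2,0,0,0],
    [0,0,-5,0,0,0],
    [0,0,-9,0,0,0],
    [0,0,-12,0,0,0],
    [0,0,-12,0,0,0],
    [0,0,-12,0,0,0],
    [0,0,-12,0,0,0],
    [0,0,-12,0,0,0],
    [0,0,-10,0,0,0],
    [0,0,-8,0,0,0],
    [0,0,-4,0,0,0],
    [0,0,0,0,0,0],
  ],
)

```text
clock: 25.85
tool_pos: [479.8, 180.2, 308.9]
tcp_rot: [-180.0, -0.0, -17.6]
force: [0.8, -0.2, 0.2]
gripper_width: 85.3
```

```bash
python3 - <<'E'
from h import *
s=arm.state();print(s['clock'],s['tool_pos'],s['force'],s['gripper_width'])
T=toolT();c=read_camera('wrist');P=cloud(c,T);save(c,'w7')
near=np.hypot(P[...,0]-481,P[...,1]-180)<110
hsv=cv2.cvtColor(c['pixels'],cv2.COLOR_RGB2HSV); blue=(hsv[...,0]>100)&(hsv[...,0]<130)&(hsv[...,1]>150)
sel=near&blue&(abs(P[...,2]-123)<6); print('rim',rect(P,sel))
Q=P[sel]; k=np.linalg.lstsq(np.c_[Q[:,:2]-[480,180],np.ones(len(Q))],Q[:,2],rcond=None)[0]; print('rim plane',np.degrees(k[:2]).round(2),k[2].round(2))
c=read_camera('scene');x=c['pixels'][120:270,260:440]
for k in ['amber','beaker','jar']:
    for d in spot_point(k,c)[:1]: print(k,d['p'],at_z(c,d['uv'],0)[0].round(1))
cv2.imwrite('pics/s7.png',cv2.resize(x,(720,600),interpolation=2)[:,:,::-1])
E
```

```text
25.85 [479.76348347 180.20130834 308.88597519] [ 0.76679959 -0.20113878  0.19542769] 85.27240833781607
rim (array([478.9, 180.8]), array([129.6, 158.9]), 72.3, 3218, np.float64(122.6))
rim plane [0.11 0.3 ] 122.09
amber 0.69 [765.5  23.8   0. ]
beaker 0.89 [390.3 -11.3   0. ]
jar 0.83 [766.6 183.6   0. ]
```

View pics/s7.png

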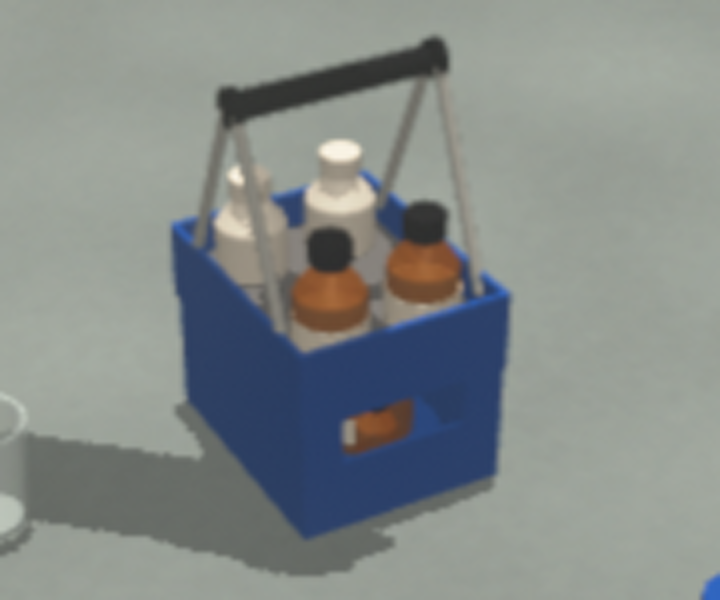

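Picture 7: the caddy sits flush on the tray with no visible gap. The rim is at z ≈ 122.4 mm (123 expected), level within 0.3°, yaw −17.7°, and the hand is clear. Handing in.

```bash
python3 -c "
from h import *
print(sign_off())"
```

```text
the job is handed in; nothing more can be done
None
```

The caddy is stacked lengthwise on the tray, let go, and the job is handed in; no verdict was reported. I hung it by the rod with a droop of about 5.3°, put the low (+x) feet into their sockets first, then swung it level by force readings until the tray took the weight.

**Last checks, after release:**

| Check | Measured | Expected or limit |
|---|---|---|
| Caddy rim height | about 122.1–122.6 mm | 123 mm when fully seated |
| Tilt | about 0.3° | 2° |
| Yaw | −17.7° | tray at −17.6°, limit 3.4° |
| Position against the tray | about 1.5 mm off | 4 mm |
| Time at release and retreat | about 26 s | 58 s |

The gripper was clear of everything at the end.

**Where readings disagreed or are weak:**
- **Foot offset:** while lowering, my estimate said the feet should be near the −x socket walls, but the forces showed light rubbing on the +x walls. I eased it out; the wrist force never read above about 5 N.
- **Tray position:** I could not measure the tray directly once it was covered. The 1.5 mm offset compares the final caddy position with the tray as measured beforehand.
- **Bystanders:** a last look put the bottle and the jar about 11–13 mm from my first top-view estimates, and the beaker about 3 mm. The jar is the same distance from its first fix in that same camera. I think this is error in the picture estimates, since the arm's path stayed well clear, but the pictures alone do not rule out a small shift.

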